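# Bolt the wide key box

## Robot

A 6-joint arm with a two-finger parallel gripper is mounted at the origin on the work surface. World frame = base frame: x ahead of the robot, y to its left, z up, the work surface at z = 0. Lengths are in mm, angles in rad, forces in N, time in s.
With the tool pointing down it reaches from about 400 to 925 mm from the base axis. Payload 12.5 kg.
Tool frame: the origin (TCP) lies at the very end of the fingers, on their centre line; the grasp point (between the pads) lies env.grip_point_offset behind it (env.grip_point_offset is the distance from the TCP to the grasp point, in mm); y points along the fingers, z is the direction in which the jaws open and shut, and the axes are right-handed (so a half turn about y gives the same grasp; the last joint's range is limited). The gripper opens to 95 mm and grips with 3 to 60 N. Pads are 20 mm wide; open, the fingers measure 119 mm over their backs; the gripper's body (75 mm by 180 mm) begins 59 mm behind the grasp point.
Start: joints at [-1.452, 0.491, 1.559, -0, 1.092, -0.106], TCP at [139.342, -609.287, 214.661] pointing down, gripper open.
Joint ranges: [-3.1, 3.1], [-0.84, 2.19], [0.05, 2.79], [-1.13, 4.28], [0.06, 2.93], [-2.69, 2.69]. Speed limits (rad/s): [2.22, 2.22, 2.79, 3.14, 3.14, 3.14].

## Interface

Orientations are given as [roll, pitch, yaw] about the fixed x, y, z axes, in that order (R = Rz(yaw) Ry(pitch) Rx(roll)).
In Python, from cell import readout, read_camera, env, nets gives the robot as it stands.
- The arm moves only by the tool apply_moves, never from a script. Its argument "increments" is a list of rows, each a list of 3 entries, a list of its own where there are three numbers: the shift along the tool's x, y, z in cm, then the turn, a rotation vector about the tool's x, y, z in degrees, then the finger opening in cm, from 0 to 9.51. A call has exactly 5 rows; each row shifts and turns the pose as measured when the row begins, along the tool's axes as they then stand; what a row does not reach is not made up. A row lasts 1/8 s, in which the tool goes at most 62.5 mm and 10.7 degrees, less where a joint would pass 70% of its speed; a pose out of reach is approached as far as the arm can. A call with a gripper value outside its range is refused whole. The fingers move at their own pace and stop on an object; the grip force is fixed at half the most. Time passes only in rows, so rows that do not move let the fingers close, or fill a call up. It gives the time, the measured TCP pose, the force and the opening at its end, in the units of the state.
- readout.state(): the state, without advancing time (a new reading comes with each control period).
- read_camera(name): name is "side" or "top" or "wrist"; returns a dict with "img" (384x512x3 uint8, red, green, blue), "vfov" (degrees; the focal length in pixels is half the picture's height over the tangent of half this angle, whatever the lens; pixels are square), "cx", "cy" (the principal point, pixels), "rvec" (rotation vector, rad) and "tvec" (3), from world to camera coordinates, as OpenCV has them; the wrist camera has in their place "mount" (4x4, takes a point from camera to tool coordinates, whose origin is the TCP and whose axes are the tool frame's). Camera axes: x right, y down, z forward; pixel columns grow to the right and rows downward; lengths in mm; the calibration is good to about 2 mm. A picture is of the moment at which its call begins: read the wrist's pose just before it. There is no depth.
- env.job_done(): hands the job in, once; it reports no verdict.
Trained networks look in a picture, given as the dict that the camera call returned (one of the last four; its "shot" number tells which), for a name from the list of things; names that differ only in an ending like _2 or _b are one class to them, and where a whole thing is asked for, a point or a joint stands for the part that bears it (a point fixed in the world has none). Each returns a list of dicts, best first, with "confidence" (0 to 1); they miss things now and then, are a little off and sometimes report something else, mostly with a low value. They report only what shows in the picture. A call takes as long as a camera call.
- nets.look_for(picture, thing): "point" ([x, y, z] in mm, in the coordinates of the camera as it stood for that picture, good to about 4 mm: the middle of the surface that is visible of it).
- nets.mark_of(picture, thing): "point" ([x, y, z] in mm, in the coordinates of the camera as it stood for that picture, good to about 4 mm: a listed point, or the origin of a listed thing).
The state is a dict: "t": time; "joints": joint angles; "qvel": joint speeds; "tau": joint torques, N m; "eef_pos": TCP position; "tcp_rot": TCP orientation; "ft_force": force on the tool from outside, world axes, zero at the start; "moment": the same for the moment, N m; "opening": opening from 0.0 (shut) to 1.0 (fully open).
Only numpy, scipy, OpenCV 4.12 (cv2) and the standard library are available. Lean on these libraries where they do the work, as an engineer would, in place of code of your own. Each camera call takes 0.05 s, during which the arm holds its last target. There are 200 camera calls.

## Task

On the hall console stand two wooden key boxes of equal length, one wide and one slim, each with a brass bolt drawn back on its lid. Bolt the wide box: lift its bolt by the round knob over the brass bump in its path, slide it home into the bracket on the dark end of the box, and let it down behind the bump. Leave the slim box's bolt as it is.

Things in the scene. Friction and masses are not known exactly. Their poses are not given: they have to be found in the camera images.
- wide_knob (a point): Centre of the round brass knob (24 mm wide, 20 tall) on the wide box's bolt, 109 mm above the table and 30 above the bolt's bar when down. z up, y along the bolt to the box's dark end, x across. Brackets round the bar (26 mm in x, 10 in y, tops 4 mm below this point) are 44 mm behind, 99 and 143 ahead with the bolt drawn back; x sides free: grip there. Box: x 200, y 300, z 60, fixed.
- wide_bolt (a joint): How far the wide box's bolt has slid along its +y, in m: 0 drawn right back, 0.055 fully home (stop); starts at 0 to 0.008. When down, its foot (14 mm long, under the knob) is blocked at 0.0155 by a brass bump, a ridge 8 mm tall and 10 long across the base plate, centred at 0.0275; it can come down beyond it from 0.0395 on. Slides with about 1.5 N.
- wide_bolt_lift (a joint): How far the wide box's bolt is lifted straight up, in m: 0 down on its plate, 0.020 upper stop. The bump is cleared above 0.008 (lift about 0.014). The bolt keeps level and does not turn; it weighs 0.16 to 0.28 kg and falls back by its own weight when let go.
- slim_knob (a point): Centre of the knob of the slim box's bolt: same knob, bolt, brackets and heights as on the wide box, same axes. The slim box is 100 mm deep (x), 300 long (y), 60 tall, fixed. Not to be moved.

How it is judged (in metres and radians):
On the way:
1. the wide box's bolt is lifted higher than the bump (value of joint wide_bolt_lift above 0.0078 m), for 0.05 s.
At the end, for the whole second after the job is handed in: The wide box's bolt is past the bump and home in the bracket on the dark end (slid at least 43 of its 55 mm), down again to within 3 mm of its lowest position, and the slim box's bolt is within 6 mm of where it was (value of joint wide_bolt above 0.043 m and value of joint wide_bolt_lift below 0.003 m and distance of slim_knob from where it was at the start of the episode below 0.006 m); the robot touches nothing.
It fails at once if the slim box's bolt is lifted or slid by more than 6 mm (distance of slim_knob from where it was at the start of the episode above 0.006 m).
It also fails if it takes over 29 s, if anything falls off the work surface, if the arm or the gripper's body presses on something with over 40 N, if the wrist force passes 120 N, or if a joint passes its speed limit or range.

## Working session

There is one attempt and no reset: what is moved stays moved. The work goes in short steps, Python scripts to look and compute and a tool call to move; the robot and the scene stay as the last step left them, time stands still between calls to the robot, and variables do not carry over. Pictures are saved under pics/ and viewed, about 8 in all and at most 12, crops included, and the job is handed in when it is done.

Besides the shell and the picture viewer there is one more tool, called after "Request:" as name(argument=value, ...), one argument or row to a line, values as JSON. apply_moves: Moves the arm, as the interface text tells. Its arguments: {"type":"object","properties":{"increments":{"type":"array"}},"required":["increments"]}

```bash
mkdir -p pics; cat > h.py <<'E'
import numpy as np, cv2
from scipy.spatial.transform import Rotation as R
from cell import readout, read_camera, env, nets
def toolT():
    s=readout.state(); T=np.eye(4); T[:3,:3]=R.from_euler('xyz',s['tcp_rot']).as_matrix(); T[:3,3]=s['eef_pos']; return T
def shot(n):
    T=toolT(); p=read_camera(n)
    if n=='wrist': W=T@np.array(p['mount'])
    else:
        M=np.eye(4); M[:3,:3]=cv2.Rodrigues(np.array(p['rvec'],float))[0]; M[:3,3]=np.ravel(p['tvec']); W=np.linalg.inv(M)
    return p,W
def tw(W,x): return (W@np.r_[x,1])[:3]
def pix(p,x):
    f=192/np.tan(np.radians(p['vfov'])/2); return np.array([p['cx']+f*x[0]/x[2],p['cy']+f*x[1]/x[2]])
def save(p,name): cv2.imwrite('pics/'+name,p['img'][:,:,::-1])
E
python3 - <<'E'
from h import *
np.set_printoptions(precision=1,suppress=True)
print(toolT(), env.grip_point_offset)
ims=[]
for c in ['top','side']:
    p,W=shot(c); ims.append(p['img'])
    for th in ['wide_knob','slim_knob']:
        for fn in ('mark_of','look_for'):
            for d in getattr(nets,fn)(p,th)[:3]: print(c,th,fn,d['confidence'],tw(W,d['point']),pix(p,d['point']))
cv2.imwrite('pics/a.png',cv2.resize(np.vstack(ims)[:,:,::-1],(0,0),fx=.78,fy=.78))
E
```

```text
[[  -1.    -0.     0.2  139.3]
 [  -0.2    0.    -1.  -609. ]
 [  -0.    -1.    -0.   214.1]
 [   0.     0.     0.     1. ]] 18.8
top wide_knob mark_of 0.64 [456.9 219.8 108.1] [124.1 220.3]
top wide_knob look_for 0.62 [459.2 213.4  77.6] [132.3 219.1]
top slim_knob mark_of 0.88 [ 524.9 -286.5  105.7] [381.9 184. ]
top slim_knob look_for 0.95 [ 529.2 -278.4   77.6] [373.1 183.3]
side wide_knob mark_of 0.67 [451.6 216.6 107.5] [225.8 347.2]
side wide_knob look_for 0.57 [451.  218.6  77.3] [226.9 360.8]
side slim_knob look_for 0.79 [ 523.4 -275.7   77.4] [270.8 156.6]
```

View pics/a.png

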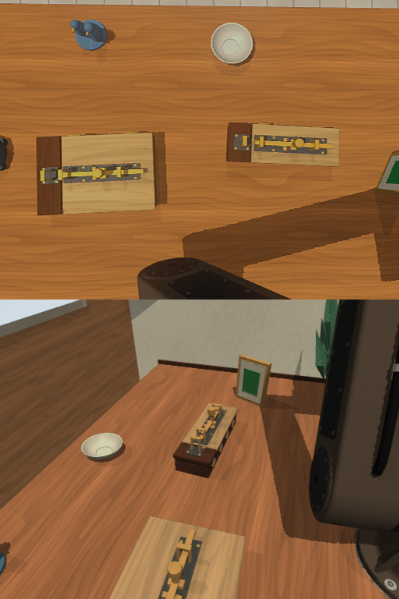

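```bash
cat > plan.py <<'E'
from h import *
import sys
def plan(way,yaw_t,step=58,n=5,dyaw=10):
    """tool-frame rows following world waypoints; yaw_t = angle of tool z in world xy, deg"""
    T=toolT(); p=T[:3,3].copy(); Rm=T[:3,:3].copy(); way=[np.array(w,float) for w in way]
    for _ in range(n):
        q=p.copy(); left=step
        while way and left>1e-6:
            d=way[0]-q; l=np.linalg.norm(d)
            if l<=left: q=way.pop(0); left-=l
            else: q=q+d/l*left; left=0
        a=np.degrees(np.arctan2(Rm[1,2],Rm[0,2])); dy=np.clip((yaw_t-a+180)%360-180,-dyaw,dyaw)
        Rd=R.from_euler('z',dy,degrees=True)*R.from_matrix(Rm)
        rot=(R.from_matrix(Rm).inv()*Rd).as_rotvec(degrees=True)
        print(np.round(Rm.T@(q-p)/10,2).tolist(),np.round(rot,1).tolist(),'->',q.round())
        p=q;Rm=Rd.as_matrix()
E
python3 -c "
from plan import *
plan([(400,-400,260),(480,-150,260),(455,200,240)],3)"
```

```text
[-5.17, -0.78, -2.51] [0.0, -10.0, 0.0] -> [ 184. -573.  222.]
[-5.53, -0.78, -1.57] [0.0, -10.0, 0.0] -> [ 229. -537.  230.]
[-5.72, -0.78, -0.59] [0.0, -10.0, 0.0] -> [ 274. -501.  238.]
[-5.73, -0.78, 0.41] [0.0, -10.0, 0.0] -> [ 319. -465.  246.]
[-5.57, -0.78, 1.4] [0.0, -10.0, 0.0] -> [ 363. -429.  254.]
```

Request:
apply_moves(
  increments=[
    [[-5.2,-0.8,-2.5],[0,-10,0],9.5],
    [[-5.5,-0.8,-1.6],[0,-10,0],9.5],
    [[-5.7,-0.8,-0.6],[0,-10,0],9.5],
    [[-5.7,-0.8,0.4],[0,-10,0],9.5],
    [[-5.6,-0.8,1.4],[0,-10,0],9.5],
  ],
)

```text
t: 1.12
eef_pos: [364.8, -424.5, 254.9]
tcp_rot: [-1.571, 0.0, -2.024]
ft_force: [0.5, -0.6, 0.5]
opening: 0.998
```

```bash
python3 -c "
from plan import *
plan([(410,-380,260),(480,-150,260),(455,200,240)],3)"
```

```text
[-5.45, -0.46, 1.93] [-0.0, -10.0, 0.0] -> [ 406. -384.  260.]
[-5.72, -0.04, 0.36] [-0.0, -10.0, 0.0] -> [ 425. -330.  260.]
[-5.69, 0.0, 1.1] [-0.0, -9.0, 0.0] -> [ 442. -274.  260.]
[-5.45, 0.0, 1.98] [0.0, 0.0, 0.0] -> [ 459. -219.  260.]
[-5.45, 0.0, 1.98] [0.0, -0.0, 0.0] -> [ 476. -163.  260.]
```

Request:
apply_moves(
  increments=[
    [[-5.4,-0.5,1.9],[0,-10,0],9.5],
    [[-5.7,0,0.4],[0,-10,0],9.5],
    [[-5.7,0,1.1],[0,-9,0],9.5],
    [[-5.6,0,2.0],[0,0,0],9.5],
    [[-5.6,0,2.0],[0,0,0],9.5],
  ],
)

```text
t: 1.75
eef_pos: [477.2, -152.2, 260.8]
tcp_rot: [-1.568, -0.002, -1.498]
ft_force: [0.9, -1.3, 0.3]
opening: 0.999
```

Request:
apply_moves(
  increments=[
    [[-6.0,0,-0.5],[0,0,0],9.5],
    [[-6.0,0,-0.5],[0,0,0],9.5],
    [[-6.0,0,-0.5],[0,0,0],9.5],
    [[-6.0,0.5,-0.5],[0,0,0],9.5],
    [[-6.0,0.5,-0.5],[0,0,0],9.5],
  ],
)

```text
t: 2.38
eef_pos: [429.2, 154.5, 251.0]
tcp_rot: [-1.564, -0.002, -1.498]
ft_force: [1.3, -0.7, -0.1]
opening: 0.996
```

```bash
python3 - <<'E'
from h import *
np.set_printoptions(precision=1,suppress=True)
print(toolT())
p,W=shot('wrist'); print(W)
for d in nets.mark_of(p,'wide_knob')[:3]: print(d['confidence'],tw(W,d['point']),pix(p,d['point']))
save(p,'b.png')
E
```

```text
[[  0.1   0.    1.  429.2]
 [ -1.   -0.    0.1 154.5]
 [  0.   -1.    0.  251. ]
 [  0.    0.    0.    1. ]]
[[  1.    0.1   0.  421.7]
 [  0.1  -1.   -0.3 233.5]
 [  0.    0.3  -1.  420.4]
 [  0.    0.    0.    1. ]]
0.95 [453.2 217.9 106.5] [279.7 127.5]
```

View pics/b.png

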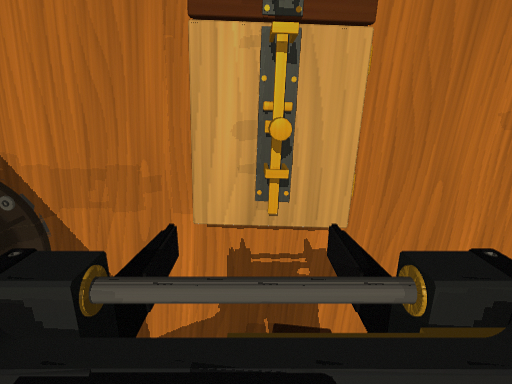

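```bash
cat >> h.py <<'E'
def ray(p,W,uv,z):
    f=192/np.tan(np.radians(p['vfov'])/2); d=W[:3,:3]@np.array([(uv[0]-p['cx'])/f,(uv[1]-p['cy'])/f,1]); return W[:3,3]+d*(z-W[2,3])/d[2]
E
python3 - <<'E'
from h import *
np.set_printoptions(precision=1,suppress=True)
p,W=shot('wrist')
def ang(a,b,z):
    A,B=ray(p,W,a,z),ray(p,W,b,z); d=B-A; print(A,B,np.degrees(np.arctan2(-d[0],d[1])))
ang((195,223),(189,20),60); ang((349,228),(373,24),60); ang((256,201),(264,27),64); ang((290,202),(300,27),64);ang((273,213),(281,45),80)
print(ray(p,W,(280,128),119))
c=[ray(p,W,u,60) for u in ((195,223),(349,228),(189,20),(373,24))]; d=c[1]-c[0]; print(np.degrees(np.arctan2(d[1],d[0]))); d=c[3]-c[2]; print(np.degrees(np.arctan2(d[1],d[0])))
s=readout.state(); print(np.degrees(s['tcp_rot']))
E
```

```text
[358.1  87.7  60. ] [345.7 324.1  60. ] 2.9910698957790283
[561.5  96.5  60. ] [546.4 336.5  60. ] 3.613780417578218
[435.4 125.4  64. ] [427.6 323.   64. ] 2.248527943764503
[478.7 127.5  64. ] [466.5 326.1  64. ] 3.508663946140873
[456.8 116.6  80. ] [446.6 303.7  80. ] 3.1235169801576226
[450.7 220.8 119. ]
2.4686761336296636
3.524905960199503
[-89.7  -0.1 -85.5]
```

Request:
apply_moves(
  increments=[
    [[-2.1,2.8,0.9],[-0.3,1.2,0],7],
    [[-2.1,2.8,0.9],[0,0,0],7],
    [[-2.1,2.8,0.9],[0,0,0],7],
    [[0,1.5,0],[0,0,0],7],
    [[0,0,0],[0,0,0],7],
  ],
)

```text
t: 3.15
eef_pos: [456.0, 216.6, 150.0]
tcp_rot: [-1.567, -0.002, -1.519]
ft_force: [-0.4, 0.1, 0.2]
opening: 0.738
```

```bash
python3 - <<'E'
from h import *
np.set_printoptions(precision=2,suppress=True)
print(toolT())
p,W=shot('wrist')
for d in nets.mark_of(p,'wide_knob')[:3]: print(d['confidence'],tw(W,d['point']),pix(p,d['point']))
save(p,'c.png')
E
```

```text
[[  0.05   0.     1.   455.95]
 [ -1.    -0.     0.05 216.6 ]
 [  0.    -1.     0.   150.02]
 [  0.     0.     0.     1.  ]]
0.64 [455.74 221.3  110.21] [253.35 212.32]
```

View pics/c.png

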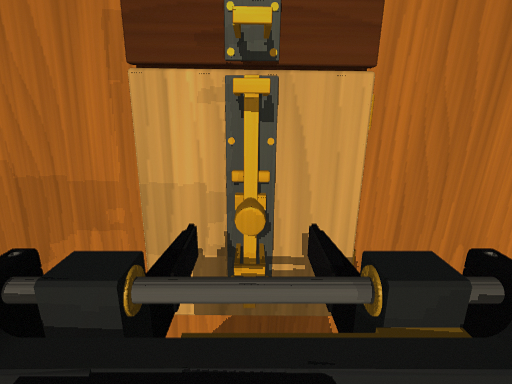

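Request:
apply_moves(
  increments=[
    [[-0.35,2.0,-0.1],[-0.2,0,0],6],
    [[0,2.0,0],[0,0,0],6],
    [[0,1.8,0],[0,0,0],6],
    [[0,0,0],[0,0,0],2],
    [[0,0,0],[0,0,0],1.5],
  ],
)

```text
t: 3.88
eef_pos: [459.0, 218.5, 97.4]
tcp_rot: [-1.559, 0.001, -1.523]
ft_force: [1.1, 0.9, 0.5]
opening: 0.477
```

Request:
apply_moves(
  increments=[
    [[0,0,0],[0,0,0],1.5],
    [[0,0,0],[0,0,0],1.5],
    [[0,0,0],[0,0,0],1.5],
    [[0,0,0],[0,0,0],1.5],
    [[0,0,0],[0,0,0],1.5],
  ],
)

```text
t: 4.5
eef_pos: [454.1, 217.6, 98.9]
tcp_rot: [-1.569, -0.001, -1.524]
ft_force: [-0.9, 0.1, -2.2]
opening: 0.245
```

Request:
apply_moves(
  increments=[
    [[0,-0.5,0],[0,0,0],1.5],
    [[0,-0.5,0],[0,0,0],1.5],
    [[0,-0.4,0],[0,0,0],1.5],
    [[0,0,0],[0,0,0],1.5],
    [[0,0,0],[0,0,0],1.5],
  ],
)

```text
t: 5.12
eef_pos: [454.1, 217.6, 114.2]
tcp_rot: [-1.568, -0.001, -1.524]
ft_force: [-1.6, -0.8, -1.6]
opening: 0.244
```

```bash
python3 - <<'E'
from h import *
np.set_printoptions(precision=2,suppress=True)
p,W=shot('wrist'); print(toolT()[:3,3],readout.state()['ft_force'])
for d in nets.mark_of(p,'wide_knob')[:3]: print(d['confidence'],tw(W,d['point']),pix(p,d['point']))
save(p,'d.png')
E
```

```text
[454.1  217.59 114.15] [-1.66  1.24 -2.72]
0.88 [457.38 218.27 125.1 ] [259.32 247.62]
```

View pics/d.png

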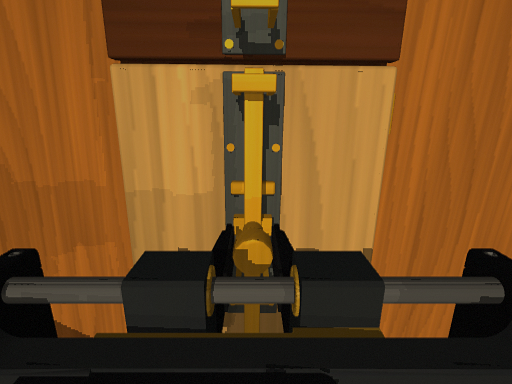

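Request:
apply_moves(
  increments=[
    [[-1.0,0,0],[0,0,0],1.5],
    [[-1.0,0,0],[0,0,0],1.5],
    [[-1.0,0,0],[0,0,0],1.5],
    [[-1.0,0,0],[0,0,0],1.5],
    [[0,0,0],[0,0,0],1.5],
  ],
)

```text
t: 5.85
eef_pos: [452.4, 261.0, 113.8]
tcp_rot: [-1.568, -0.001, -1.523]
ft_force: [-0.6, 0.7, -1.7]
opening: 0.248
```

Request:
apply_moves(
  increments=[
    [[-0.4,0,0],[0,0,0],1.5],
    [[-0.3,0,0],[0,0,0],1.5],
    [[0,0,0],[0,0,0],1.5],
    [[0,0,0],[0,0,0],1.5],
    [[0,0,0],[0,0,0],1.5],
  ],
)

```text
t: 6.48
eef_pos: [452.1, 268.4, 113.9]
tcp_rot: [-1.568, -0.0, -1.524]
ft_force: [-1.3, 1.0, -1.8]
opening: 0.244
```

Request:
apply_moves(
  increments=[
    [[0,0.5,0],[0,0,0],1.5],
    [[0,0.5,0],[0,0,0],1.5],
    [[0,0.3,0],[0,0,0],1.5],
    [[0,0,0],[0,0,0],1.5],
    [[0,0,0],[0,0,0],1.5],
  ],
)

```text
t: 7.1
eef_pos: [452.1, 268.4, 99.7]
tcp_rot: [-1.568, -0.0, -1.524]
ft_force: [-0.1, 0.6, -1.3]
opening: 0.243
```

Down to 0.8 mm above the gripping height; open, let it settle and retreat upward.

Request:
apply_moves(
  increments=[
    [[0,0,0],[0,0,0],6],
    [[0,0,0],[0,0,0],6],
    [[0,0,0],[0,0,0],6],
    [[0,0,0],[0,0,0],6],
    [[0,-1.0,0],[0,0,0],6],
  ],
)

```text
t: 7.72
eef_pos: [452.6, 268.2, 110.4]
tcp_rot: [-1.567, -0.0, -1.524]
ft_force: [-0.3, -0.6, -0.7]
opening: 0.627
```

Request:
apply_moves(
  increments=[
    [[0,-3,0],[0,0,0],6],
    [[0,-4,0],[0,0,0],6],
    [[2,-4,0],[0,0,0],6],
    [[4,-2,0],[0,0,0],6],
    [[0,0,0],[0,0,0],6],
  ],
)

```text
t: 8.35
eef_pos: [454.9, 207.1, 248.3]
tcp_rot: [-1.564, 0.0, -1.523]
ft_force: [0.4, 0.3, -1.2]
opening: 0.628
```

```bash
python3 - <<'E'
from h import *
np.set_printoptions(precision=2,suppress=True)
for c,th in (('wrist','wide_knob'),('top','slim_knob')):
    p,W=shot(c); print(toolT()[:3,3],readout.state()['ft_force'],readout.state()['t'])
    for d in nets.mark_of(p,th)[:2]: print(d['confidence'],tw(W,d['point']),pix(p,d['point']))
    if c=='wrist': save(p,'e.png')
E
```

```text
[454.81 207.94 247.54] [-0.32  0.03  0.21] 8.4
0.72 [454.02 269.31 109.16] [254.47 127.26]
[454.35 208.75 246.02] [-1.01  0.42  0.06] 8.5
0.88 [ 527.94 -282.79  103.23] [379.6  182.61]
```

View pics/e.png

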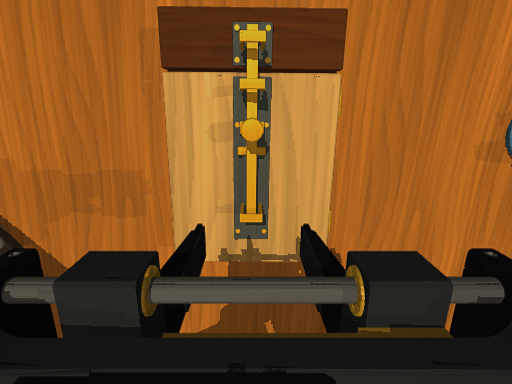

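The knob, at (252,129), is now past the bump at (252,151). The bar reaches through the bracket on the dark end at (252,36), and the gripper is clear.

```bash
python3 -c "
from cell import env; print(env.job_done())"
```

```text
the job is handed in; nothing more can be done
None
```

I bolted the wide box and handed the job in at about 8.5 s of the 29 s. I gripped the knob from its x sides, lifted it about 15 mm and slid it about 51 mm. I then lowered it about 14 mm, opened the fingers and moved up clear.

- **Slide:** the last wrist picture shows the knob beyond the bump and the bar in the bracket on the dark end. The network puts the knob at y ≈ 269 mm, against 218–221 mm before.
- **Lowered:** the network puts the knob at z ≈ 109 mm, which is its down height. That reading is only good to about 4 mm, so it does not by itself prove the 3 mm limit. The gripper had been lowered to within 0.8 mm of its gripping height before I let go.
- **Slim bolt:** I did not touch it. The network's readings of it before and after differ by about 5 mm, in line with its roughly 4 mm accuracy.
- **Forces:** the wrist force stayed within a few newtons at every reading.

No check failed. I did not push the bolt to its stop, so its exact travel rests on the arm's measured motion and the camera.

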